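Index the lamp carousel and bed it on its pawl

TASK

Turn the ratchet carousel anticlockwise (seen from above) by pushing its rim posts until the lamp that carries the T-shaped clip has come just past the front, the side towards the robot, and the pawl has dropped behind the ratchet tooth. Then turn the carousel back so that this tooth beds on the pawl: keep a steady push of about 12 N on a post for half a second, never over 20 N, and let go. Do not touch the lamps, and leave the film roll, the bottle and the screwdriver where they are.

Things in the scene. Friction and masses are not known exactly. Their poses are not given: they have to be found in the camera images.
- stand: The carousel's fixed stand: dark steel foot 200 mm in diameter with a plate on its -y side that carries the pawl. Origin on the turning axis, at bench level; z up; its front is its own -x direction (roughly towards the robot, turned by up to 0.25 rad). Nominally the carousel is bedded when one nest is exactly at the front.
- pawl_plate (a point): Fixed point of the stand under the pawl, on its -y side, 130 mm from the axis. The spring pawl, a steel bar 10 mm wide, points at the axis and rides on the rim below the disc's top. It lets the carousel turn anticlockwise only; clockwise a tooth comes to bear on it and its cushion yields about 1 mm per 9 N. It is clamped up to 12 mm either way along the rim from this point: not measured.
- turntable: The carousel: white disc 250 mm in diameter, its top 52 mm above the bench. Origin on the turning axis at bench level, z up; turns about z. Four nests 65 mm from the axis on its own +x, +y, -x and -y. Free turning takes about 2 to 3 N at a post; it stays where it is left.
- post (a point): Half-way up one of four upright steel rim posts: 14 mm in diameter, from the disc's top (52 mm) to 97 mm above the bench, 110 mm from the axis, midway between the nests, a quarter turn apart (this one at 45 degrees in the turntable's frame). Four ratchet teeth on the rim: over the 25 degrees or so before a nest is at the front the push rises by 2 to 5 N, then the pawl drops behind the tooth, within 6 degrees of the front.
- lamp_clip_center (a point): point on the axis, 14 mm above the foot, of the lamp to be brought to the front: a round lamp unit 48 mm in diameter, black base and red domed lens, 28 mm high like the others, but with a black T-shaped clip upright on top (bar 36 mm long, 51 mm above its foot). Stands loose in its nest on the turntable, up to 1.5 mm off the nest's centre.
- lamp_a_center (a point): point at the centre, half-way up the 28 mm body, of a round lamp unit 48 mm in diameter with black base and red domed lens, 28 mm high, no clip. Stands loose in its nest on the turntable, up to 1.5 mm off the nest's centre.
- lamp_b_center (a point): point at the centre, half-way up the 28 mm body, of a round lamp unit 48 mm in diameter with black base and red domed lens, 28 mm high, no clip. Stands loose in its nest on the turntable, up to 1.5 mm off the nest's centre.
- lamp_c_center (a point): point at the centre, half-way up the 28 mm body, of a round lamp unit 48 mm in diameter with black base and red domed lens, 28 mm high, no clip. Stands loose in its nest on the turntable, up to 1.5 mm off the nest's centre.
- film_roll: bystander: standing roll of white film on a hollow core, 90 mm in diameter, 90 mm high; origin at the centre of its underside.
- bottle: bystander: small clear bottle, 48 mm in diameter, 100 mm high; origin at the centre of its underside.
- driver: bystander: screwdriver lying on the bench along its own x; origin at its underside.
There are look-alikes about, which are no part of the job. Leave any turquoise or yellow look-alike of the part that bears lamp_clip_center alone.

How it is judged:
On the way:
1. with the clip lamp at the front, the carousel is pressed back on the pawl with at least 6 N at the pawl for 0.25 s (contact force between turntable and stand above 6 N and x of lamp_clip_center in the frame of stand below -0.045 m and y of lamp_clip_center in the frame of stand between -0.013 and 0.013 m), for 0.25 s.
At the end, for the whole second after the job is handed in: the clip lamp stands upright in its nest at the stand's front (within 13 mm sideways), the carousel is at rest and let go, after being bedded on the pawl (x of lamp_clip_center in the frame of stand below -0.045 m and y of lamp_clip_center in the frame of stand between -0.013 and 0.013 m and angular speed of turntable below 0.03 rad/s and angle between lamp_clip_center's own z axis and vertical below 0.1 rad); the robot touches nothing.
It fails at once if the pawl is pressed on with more than 17.5 N (clicks over the teeth while turning faster than 0.3 rad/s do not count) (contact force between turntable and stand above 17.5 N and angular speed of turntable below 0.3 rad/s).
It fails at once if a lamp is touched by the robot (contact force between any of the fingers, the arm and lamp_clip above 1 N or contact force between any of the fingers, the arm and lamp_a above 1 N or contact force between any of the fingers, the arm and lamp_b above 1 N or contact force between any of the fingers, the arm and lamp_c above 1 N).
It fails at once if a bystander is moved by more than 20 mm (distance of any of film_roll, bottle, driver from where it was at the start of the episode above 0.02 m).
It also fails if it takes over 67 s, if anything falls off the work surface, if the arm or the gripper's body presses on something with over 40 N, if the wrist force passes 120 N, or if a joint passes its speed limit or range.

ROBOT

A 7-joint arm with a two-finger parallel gripper is mounted at the origin on the work surface. World frame = base frame: x ahead of the robot, y to its left, z up, the work surface at z = 0. Lengths are in m, angles in rad, forces in N, time in s.
With the tool pointing down it reaches from about 0.4 to 0.875 m from the base axis. Payload 19.3 kg.
Tool frame: the origin (TCP) lies between the finger pads; the fingertips stand 17 mm ahead of it and the grasp point (between the pads) lies 2 mm behind it; z points along the fingers, x is the direction in which the jaws open and shut, and the axes are right-handed (so a half turn about z gives the same grasp; the last joint's range is limited). The gripper opens to 85 mm and grips with 20 to 120 N. Pads are 22 mm wide; open, the fingers measure 114 mm over their backs; the gripper's body (76 mm by 85 mm) begins 54 mm behind the grasp point. The pads swing forward as they close: fully open they stand 13 mm farther back than shut.
Start: joints at [-1.262, 0.521, -0.036, 1.599, 0.021, 1.021, -0.113], TCP at [0.231, 0.581, 0.248] pointing down, gripper open.
Joint ranges: [-2.91, 2.91], [-0.3, 2.13], [-1.5, 1.42], [0.17, 2.43], [-1.26, 4.41], [0.16, 1.93], [-2.52, 2.52]. Speed limits (rad/s): [1.89, 1.89, 2.39, 2.39, 3.01, 3.01, 3.01].

INTERFACE

Orientations are given as [roll, pitch, yaw] about the fixed x, y, z axes, in that order (R = Rz(yaw) Ry(pitch) Rx(roll)).
In Python, from workcell import bot gives the robot as it stands. The module is installed in compiled form; this text tells all that it offers.
- The arm moves only by the tool arm_command, never from a script. Its argument "targets" is a list of rows, each a list of 6 numbers: the shift along the tool's x, y, z in mm, then the turn, a rotation vector about the tool's x, y, z in degrees. In form: [[x, y, z, wx, wy, wz], ...]. A call has 1 to 8 rows; each row shifts and turns the pose as measured when the row begins, along the tool's axes as they then stand; what a row does not reach is not made up. A row lasts 1/10 s, in which the tool goes at most 50 mm and 8.59 degrees, less where a joint would pass 70% of its speed; a pose out of reach is approached as far as the arm can. A call is refused whole if a number of a shift passes 50 or a number of a turn 8.59, either way. A call with a gripper value outside its range is refused whole. "grip" is the opening in per cent of the stroke, from 0 (shut) to 100 (fully open), set as the call begins (left out, the last holds). The fingers move at their own pace and stop on an object; "grip_force" is the grip in N (left out, the last holds). Time passes only in rows, so rows that do not move let the fingers close. It gives the time, the measured TCP pose, the force and the opening at its end, in the units of the state.
- bot.observe(): the state, without advancing time (a new reading comes with each control period).
- bot.grab_frame(name): name is "side" or "top" or "wrist"; returns a dict with "color" (420x560x3 uint8, red, green, blue), "depth" (420x560 float32, m along the optical axis (not along the pixel's ray), 0 where there is no reading), "fov_y" (degrees; the focal length in pixels is half the picture's height over the tangent of half this angle, whatever the lens; pixels are square), "cx", "cy" (the principal point, pixels), "R" (3x3) and "t" (3): a world point X has camera coordinates R X + t; the wrist camera has in their place "hand_eye" (4x4, takes a point from camera to tool coordinates, whose origin is the TCP and whose axes are the tool frame's). Camera axes: x right, y down, z forward; pixel columns grow to the right and rows downward; lengths in m; the calibration is good to about 2 mm. A picture is of the moment at which its call begins: read the wrist's pose just before it.
- bot.job_done(): hands the job in, once; it reports no verdict.
The state is a dict: "clock": time; "qpos": joint angles; "qd": joint speeds; "joint_efforts": joint torques, N m; "position": TCP position; "tool_rot": TCP orientation; "force": force on the tool from outside, world axes, zero at the start; "moment": the same for the moment, N m; "grip_width": finger opening in m.
Only numpy, scipy, OpenCV 4.12 (cv2) and the standard library are available. Lean on these libraries where they do the work, as an engineer would, in place of code of your own. Each camera call takes 0.05 s, during which the arm holds its last target. There are 200 camera calls.

## Working session

There is one attempt and no reset: what is moved stays moved. The work goes in short steps, Python scripts to look and compute and a tool call to move; the robot and the scene stay as the last step left them, time stands still between calls to the robot, and variables do not carry over. Pictures are saved under pics/ and viewed, about 8 in all and at most 12, crops included, and the job is handed in when it is done.

Besides the shell and the picture viewer there is one more tool, called after "Call:" as name([rows], argument=value, ...), one row to a line, values as JSON. arm_command: Moves the arm, as the interface text tells. Its arguments: {"type":"object","properties":{"targets":{"type":"array"},"grip":{"type":"number"},"grip_force":{"type":"number"}},"required":["targets"]}

```bash
mkdir -p pics
cat > h.py <<'E'
import numpy as np, cv2
from workcell import bot
def grab(n):
    f=bot.grab_frame(n); return f
def foc(f): return f["color"].shape[0]/2/np.tan(np.radians(f["fov_y"])/2)
def save(f,name,crop=None,scale=1):
    im=f["color"][...,::-1]
    if crop: im=im[crop[1]:crop[3],crop[0]:crop[2]]
    cv2.imwrite("pics/"+name,cv2.resize(im,None,fx=scale,fy=scale,interpolation=cv2.INTER_CUBIC))
def ray(f,u,v):
    d=np.array([(u-f["cx"])/foc(f),(v-f["cy"])/foc(f),1.]); R=np.array(f["R"]);t=np.array(f["t"])
    return -R.T@t, R.T@d
def onplane(f,u,v,z):
    o,d=ray(f,u,v); return o+d*(z-o[2])/d[2]
def cloud(f):
    h,w=f["depth"].shape; u,v=np.meshgrid(np.arange(w),np.arange(h)); D=f["depth"]
    P=np.stack([(u-f["cx"])/foc(f)*D,(v-f["cy"])/foc(f)*D,D],-1)
    return (P-np.array(f["t"]))@np.array(f["R"])
def proj(f,X):
    c=np.array(f["R"])@np.array(X)+np.array(f["t"]); return foc(f)*c[0]/c[2]+f["cx"],foc(f)*c[1]/c[2]+f["cy"]
E
python3 - <<'E'
from h import *
import pickle
s=bot.observe(); print(s)
fs={n:grab(n) for n in("top","side")}
pickle.dump(fs,open("f0.pkl","wb"))
for n in fs: save(fs[n],n+"0.png"); print(n,fs[n]["fov_y"],fs[n]["R"],fs[n]["t"])
E
```

```text
{'clock': 0.0, 'qpos': array([-1.26220183,  0.52198082, -0.03631201,  1.59999472,  0.02121596,
        1.02108409, -0.11280711]), 'qd': array([-2.05063237e-03,  1.59795209e-04,  1.96459290e-03,  1.02918617e-04,
        6.65578295e-05, -4.52320797e-05,  5.66053810e-04]), 'joint_efforts': array([-6.01689571e-04, -9.27120209e+01,  1.98022261e+00, -3.69900799e+01,
        1.78580271e-02,  8.46203242e-03,  2.45391351e-05]), 'position': array([0.2310565 , 0.58039228, 0.24775134]), 'tool_rot': array([3.14149494e+00, 1.07721952e-03, 1.19197945e+00]), 'force': array([ 0.49903167,  0.46252789, -0.16829777]), 'moment': array([-0.01590383,  0.00122306, -0.02610935]), 'grip_width': 0.08547598904468978}
top 55.1440561633923 [[ 0.00237388 -0.99973561  0.02287067]
 [-0.99822171 -0.00373131 -0.05949363]
 [ 0.05956324 -0.02268877 -0.99796665]] [-0.00566255  0.63367585  1.25898656]
side 56.32529895885141 [[ 0.99885053 -0.04313318 -0.02090799]
 [-0.03997305 -0.50883191 -0.85993735]
 [ 0.02645319  0.85978463 -0.50997119]] [-0.61828015  0.08175064  0.92400868]
```

View pics/top0.png

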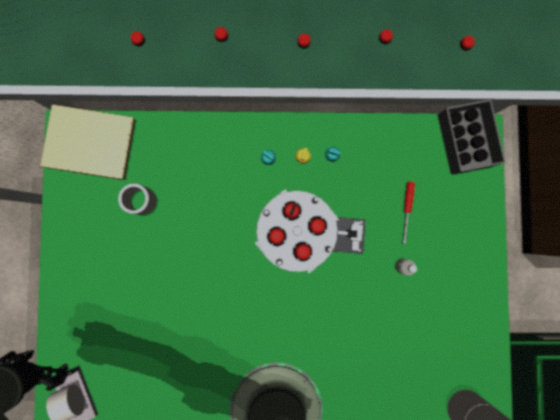

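View pics/side0.png

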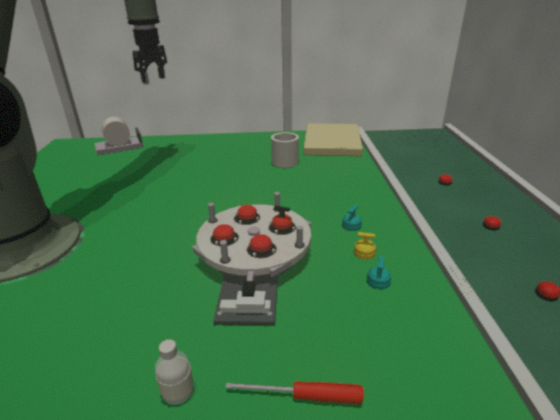

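The top view shows the carousel's centre near (297,231), with the clip lamp on the far side at (291,210). The turquoise and yellow look-alikes lie beyond it at (268,157), (333,154) and (303,156). Next I'll measure the geometry and confirm the clip lamp in a crop.

Run:
```python
from h import *
import pickle
fs=pickle.load(open("f0.pkl","rb"))
f=fs["top"]; save(f,"crop1.png",(235,170,385,290),5)
P=cloud(f); hsv=cv2.cvtColor(f["color"],cv2.COLOR_RGB2HSV)
box=np.zeros(P.shape[:2],bool); box[180:285,245:345]=1
# disc: height
m=box&(hsv[...,1]<60)&(hsv[...,2]>120)
print("disc z med",np.median(P[m][:,2]))
c=max(cv2.findContours(m.astype(np.uint8),cv2.RETR_EXTERNAL,cv2.CHAIN_APPROX_NONE)[0],key=cv2.contourArea)
W=np.array([onplane(f,u,v,.052)[:2] for u,v in c[:,0]])
from scipy.optimize import least_squares
r=least_squares(lambda p:np.hypot(*(W-p[:2]).T)-p[2],[*W.mean(0),.125],loss="soft_l1",f_scale=.002).x
print("disc",r)
def blobs(f,m,amin,z):
    n,l,s,ce=cv2.connectedComponentsWithStats(m.astype(np.uint8))
    for i in range(1,n):
        if s[i,4]>=amin:
            X=onplane(f,*ce[i],z)[:2]; d=X-r[:2]
            print(ce[i].round(1),s[i,4],X.round(4),"r",np.hypot(*d).round(4),"ang",np.degrees(np.arctan2(d[1],d[0])).round(1))
print("lamps");blobs(f,box&((hsv[...,0]<10)|(hsv[...,0]>170))&(hsv[...,1]>130),30,.075)
# posts: via depth
print("high pts");blobs(f,box&(P[...,2]>.085)&(P[...,2]<.12),3,.097)
pl=np.zeros_like(box); pl[205:265,325:375]=1
md=pl&(hsv[...,2]<110)&(hsv[...,1]<90)
c=max(cv2.findContours(md.astype(np.uint8),cv2.RETR_EXTERNAL,cv2.CHAIN_APPROX_NONE)[0],key=cv2.contourArea)
b=cv2.boxPoints(cv2.minAreaRect(c)); print("plate px",b.round(1).tolist())
print([onplane(f,*q,.01)[:2].round(4).tolist() for q in b])
zz=P[pl&(np.abs(P[...,2])<.2)]; 
m2=pl&(P[...,2]>.02); print("pawl max z",np.percentile(P[m2][:,2],[50,90,99]))
```

```text
disc z med 0.051253442071699
disc [ 0.56079376 -0.06448222  0.1239165 ]
lamps
[291.3 210.4] 178 [ 0.6221 -0.0459] r 0.064 ang 16.9
[317.3 225.5] 200 [ 0.5763 -0.1247] r 0.0622 ang -75.5
[276.4 235.8] 204 [ 0.5449 -0.0006] r 0.0658 ang 104.0
[302.5 251.3] 203 [ 0.4981 -0.0796] r 0.0644 ang -166.5
high pts
[316.3 199.1] 18 [ 0.6549 -0.1193] r 0.1089 ang -30.2
[292.8 209.4] 40 [ 0.6237 -0.0488] r 0.0648 ang 14.0
[266.5 212. ] 16 [0.6158 0.0295] r 0.1089 ang 59.7
[329.8 249.2] 19 [ 0.5058 -0.1593] r 0.1096 ang -120.1
[279.5 262.5] 16 [ 0.4663 -0.0096] r 0.1093 ang 149.8
plate px [[332.8999938964844, 250.5], [335.70001220703125, 217.0], [365.29998779296875, 219.39999389648438], [362.5, 253.0]]
[[0.4978, -0.1823], [0.6048, -0.192], [0.5972, -0.2874], [0.4901, -0.2772]]
pawl max z [0.049713  0.0548796 0.7211758]
```

View pics/crop1.png

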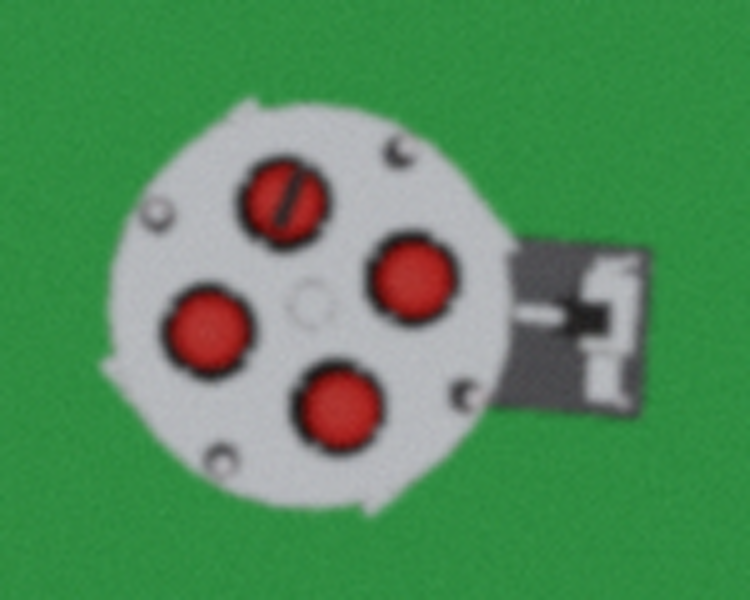

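The clip lamp is the one at crop (285,203), top image (291,210): it is red with a black bar and stands on the disc. The turquoise and yellow ones stand on the bench.

- **Geometry:** The axis is at about (0.561,-0.0645). The clip nest is at about 14.8° and the posts at -30, 60, 150 and -120°. The stand's yaw is about -5°, so the front is at 175° and the carousel must turn about 160°.
- **Plan:** I'll straddle the post at -30° with the jaws tangential, carry it round anticlockwise, then press back with the other finger.

Call:
arm_command([
  [-29, 38, 0, 0, 0, 0],
  [-29, 38, 0, 0, 0, 0],
  [-29, 38, 0, 0, 0, 0],
  [-29, 38, 0, 0, 0, 0],
  [-29, 38, 0, 0, 0, 0],
  [-29, 38, 0, 0, 0, 0],
  [-29, 38, 0, 0, 0, 0],
  [-29, 38, 0, 0, 0, 0],
], grip=55)

```text
clock: 0.9
position: [0.4296, 0.2454, 0.245]
tool_rot: [-3.139, 0.003, 1.203]
force: [1.2, 0.2, -0.2]
grip_width: 0.0468
```

Call:
arm_command([
  [-29, 38, 0, 0, 0, 0],
  [-29, 38, 0, 0, 0, 0],
  [-29, 38, 0, 0, 0, 0],
  [-29, 38, 0, 0, 0, 0],
  [-29, 38, 0, 0, 0, 0],
  [-29, 38, 0, 0, 0, 0],
  [-29, 38, 0, 0, 0, 0],
  [-29, 38, 0, 0, 0, 0],
])

```text
clock: 1.7
position: [0.635, -0.0956, 0.2442]
tool_rot: [-3.137, 0.003, 1.204]
force: [0.1, 0.7, 0.7]
grip_width: 0.0469
```

Call:
arm_command([
  [0, 0, 0, 0, 0, 8.5],
  [0, 0, 0, 0, 0, 8.5],
  [0, 0, 0, 0, 0, 8.5],
  [0, 0, 0, 0, 0, 8.5],
  [0, 0, 0, 0, 0, 8.5],
  [0, 0, 0, 0, 0, 8.5],
  [0, 0, 0, 0, 0, 8.5],
  [0, 0, 0, 0, 0, 8.5],
])

```text
clock: 2.5
position: [0.635, -0.1059, 0.2402]
tool_rot: [3.137, 0.01, -0.0]
force: [0.5, 0.9, -0.4]
grip_width: 0.0466
```

Call:
arm_command([
  [0, 0, 0, 0, 0, 8.5],
  [0, 0, 0, 0, 0, 8.5],
  [0, 0, 0, 0, 0, 8.5],
  [0, 0, 0, 0, 0, 8.5],
  [0, 0, 0, 0, 0, 8.5],
  [0, 0, 0, 0, 0, 8.5],
  [0, 0, 0, 0, 0, 8.5],
  [0, 0, 0, 0, 0, 8.5],
])

```text
clock: 3.3
position: [0.6338, -0.1048, 0.2378]
tool_rot: [3.127, 0.002, -1.2]
force: [0.5, -0.1, -0.6]
grip_width: 0.0468
```

Call:
arm_command([
  [0, 0, 0, 0, 0, 8.5],
  [0, 0, 0, 0, 0, 8.5],
  [0, 0, 0, 0, 0, 8.5],
  [0, 0, 0, 0, 0, 8.5],
  [0, 0, 0, 0, 0, 8.5],
  [0, 0, 0, 0, 0, 8.5],
  [2, -26, 30, 0, 0, 0],
  [0, 0, 0, 0, 0, 0],
])

```text
clock: 4.1
position: [0.6547, -0.1177, 0.204]
tool_rot: [3.127, -0.012, -2.105]
force: [-0.7, 0.0, -1.1]
grip_width: 0.0471
```

```bash
cat >> h.py <<'E'
from scipy.spatial.transform import Rotation as Ro
C=np.array([.5608,-.0645])
def st():
    s=bot.observe(); R=Ro.from_euler("xyz",s["tool_rot"]).as_matrix(); d=s["position"][:2]-C
    print("t",round(s["clock"],2),"pos",s["position"].round(4),"rpy",np.degrees(s["tool_rot"]).round(2),"r %.4f ang %.2f"%(np.hypot(*d),np.degrees(np.arctan2(d[1],d[0]))),"F tool",(R.T@s["force"]).round(1),"q7",s["qpos"][6].round(2),"grip",s["grip_width"].round(4))
    return s,R
E
python3 - <<'E'
from h import *
s,R=st(); f=grab("wrist"); save(f,"w1.png")
H=np.array(f["hand_eye"])
# expected pixel of post top
r,a=.110,np.radians(-30.2)
for z in(.097,.052):
    X=np.array([C[0]+r*np.cos(a),C[1]+r*np.sin(a),z]); t=R.T@(X-s["position"]); c=np.linalg.inv(H)@[*t,1]
    print("tool mm",(t*1e3).round(1),"px",foc(f)*c[0]/c[2]+f["cx"],foc(f)*c[1]/c[2]+f["cy"])
E
```

```text
Traceback (most recent call last):
  File "h.py", line 25, in st
    print("t",round(s["clock"],2),"pos",s["position"].round(4),"rpy",np.degrees(s["tool_rot"]).round(2),"r %.4f ang %.2f"%(np.hypot(*d),np.degrees(np.arctan2(d[1],d[0]))),"F tool",(R.T@s["force"]).round(1),"q7",s["qpos"][6].round(2),"grip",s["grip_width"].round(4))
                                                                                                                                                                                                                                                ^^^^^^^^^^^^^^^^^^^^^
AttributeError: 'float' object has no attribute 'round'
```

```bash
sed -i 's/s\["grip_width"\].round(4)/round(s["grip_width"],4)/' h.py
python3 - <<'E'
from h import *
s,R=st(); f=grab("wrist"); save(f,"w1.png")
H=np.array(f["hand_eye"])
r,a=.110,np.radians(-30.2)
for z in(.097,.052):
    X=np.array([C[0]+r*np.cos(a),C[1]+r*np.sin(a),z]); t=R.T@(X-s["position"]); c=np.linalg.inv(H)@[*t,1]
    print("tool mm",(t*1e3).round(1),"px",foc(f)*c[0]/c[2]+f["cx"],foc(f)*c[1]/c[2]+f["cy"])
E
```

```text
t 4.1 pos [ 0.6547 -0.1177  0.204 ] rpy [ 179.19   -0.71 -120.58] r 0.1080 ang -29.55 F tool [0.4 0.6 1.1] q7 -1.43 grip 0.0471
tool mm [-1.00e-01 -3.60e+00  1.07e+02] px 280.8276364964025 203.47744612111032
tool mm [ -0.7  -4.2 152. ] px 280.15010906307083 187.86374727298946
```

View pics/w1.png

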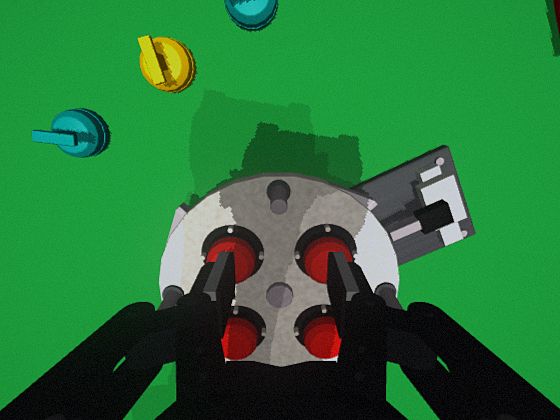

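The wrist view shows the post at (280,190–205), centred between the fingers and where my estimate put it. I'll descend and straddle it.

```bash
cat >> h.py <<'E'
def plan(r,ang,z):
    s,R=st(); a=np.radians(ang)
    Rd=Ro.from_euler("xyz",[np.pi,0,a-np.pi/2]).as_matrix()
    d=np.array([C[0]+r*np.cos(a),C[1]+r*np.sin(a),z])-s["position"]
    print("shift mm",(R.T@d*1e3).round(1),"rot deg",np.degrees(Ro.from_matrix(R.T@Rd).as_rotvec()).round(2))
E
python3 -c "
from h import *
plan(.110,-30.2,.085)"
```

```text
t 4.15 pos [ 0.6546 -0.1174  0.2062] rpy [ 179.28   -0.66 -120.58] r 0.1077 ang -29.44 F tool [-0.1  0.3 -0.3] q7 -1.43 grip 0.0473
shift mm [  0.   -3.8 121.2] rot deg [ 0.72 -0.66 -0.38]
```

Call:
arm_command([
  [0, -4, 20, 0.7, -0.7, -0.4],
  [0, 0, 30, 0, 0, 0],
  [0, 0, 30, 0, 0, 0],
  [0, 0, 20, 0, 0, 0],
  [0, 0, 10, 0, 0, 0],
  [0, 0, 7, 0, 0, 0],
  [0, 0, 0, 0, 0, 0],
])

```text
clock: 4.85
position: [0.6586, -0.1187, 0.0902]
tool_rot: [-3.137, 0.004, -2.094]
force: [0.3, -0.1, 0.1]
grip_width: 0.047
```

```bash
python3 -c "
from h import *
plan(.110,-30.2,.085)"
```

```text
t 4.85 pos [ 0.6586 -0.1187  0.0902] rpy [-179.75    0.2  -120.  ] r 0.1118 ang -28.99 F tool [-0.  -0.3 -0.1] q7 -1.33 grip 0.047
shift mm [2.4 1.8 5.2] rot deg [-0.25  0.2   0.2 ]
```

Call:
arm_command([
  [2, 2, 2, 0, 0, 0],
  [0, 0, 1, 0, 0, 0],
  [0, 0, 0, 0, 0, 0],
  [0, 0, 0, 0, 0, 0],
], grip=30, grip_force=60)

```text
clock: 5.25
position: [0.6568, -0.1197, 0.09]
tool_rot: [-3.134, 0.005, -2.094]
force: [0.8, 1.4, 0.2]
grip_width: 0.0255
```

Call:
arm_command([
  [-7.7, 0.3, 0, 0, 0, -4],
  [-7.7, 0.3, 0, 0, 0, -4],
  [-7.7, 0.3, 0, 0, 0, -4],
  [-7.7, 0.3, 0, 0, 0, -4],
  [-7.7, 0.3, 0, 0, 0, -4],
  [-7.7, 0.3, 0, 0, 0, -4],
])

```text
clock: 5.85
position: [0.6707, -0.0783, 0.0915]
tool_rot: [-3.132, -0.003, -1.664]
force: [0.2, -2.4, -2.2]
grip_width: 0.026
```

```bash
python3 -c "
from h import *
plan(.110,-6,.085)"
```

```text
t 5.85 pos [ 0.6707 -0.0783  0.0915] rpy [-1.7942e+02 -1.6000e-01 -9.5330e+01] r 0.1108 ang -7.16 F tool [ 2.3 -0.4  2.2] q7 -1.03 grip 0.026
shift mm [-2.3  0.8  6.4] rot deg [-0.58 -0.16  0.67]
```

Call:
arm_command([
  [-8, 0.4, 1, -0.1, 0, -3.8],
  [-8, 0.4, 1, -0.1, 0, -3.8],
  [-8, 0.4, 1, -0.1, 0, -3.8],
  [-8, 0.4, 1, -0.1, 0, -3.8],
  [-8, 0.4, 1, -0.1, 0, -3.8],
  [-8, 0.4, 1, -0.1, 0, -3.8],
  [-8, 0.4, 1, -0.1, 0, -3.8],
  [-8, 0.4, 1, -0.1, 0, -3.8],
])

```text
clock: 6.65
position: [0.6614, -0.0187, 0.0871]
tool_rot: [3.14, -0.014, -1.113]
force: [1.6, -2.6, 1.8]
grip_width: 0.0253
```

```bash
python3 -c "
from h import *
plan(.110,23,.088)"
```

```text
t 6.65 pos [ 0.6614 -0.0187  0.0871] rpy [179.93  -0.79 -63.77] r 0.1105 ang 24.49 F tool [ 3.  -0.3 -1.7] q7 -0.66 grip 0.0253
shift mm [ 2.8  0.6 -0.9] rot deg [ 0.05 -0.79  3.23]
```

Call:
arm_command([
  [-8, 0.4, 0.3, 0, -0.1, -3.8],
  [-8, 0.4, 0.3, 0, -0.1, -3.8],
  [-8, 0.4, 0.3, 0, -0.1, -3.8],
  [-8, 0.4, 0.3, 0, -0.1, -3.8],
  [-8, 0.4, 0.3, 0, -0.1, -3.8],
  [-8, 0.4, 0.3, 0, -0.1, -3.8],
  [-8, 0.4, 0.3, 0, -0.1, -3.8],
  [-8, 0.4, 0.3, 0, -0.1, -3.8],
])

```text
clock: 7.45
position: [0.6232, 0.0262, 0.0877]
tool_rot: [3.141, -0.013, -0.561]
force: [4.2, -0.0, -0.9]
grip_width: 0.0257
```

```bash
python3 -c "
from h import *
plan(.110,55,.088)"
```

```text
t 7.45 pos [0.6232 0.0262 0.0877] rpy [179.95  -0.76 -32.15] r 0.1101 ang 55.48 F tool [ 3.5 -2.2  0.9] q7 -0.26 grip 0.0257
shift mm [ 0.9  0.2 -0.2] rot deg [ 0.03 -0.76  2.85]
```

Call:
arm_command([
  [-8, 0.4, 0.2, 0, -0.1, -3.6],
  [-8, 0.4, 0.2, 0, -0.1, -3.6],
  [-8, 0.4, 0.2, 0, -0.1, -3.6],
  [-8, 0.4, 0.2, 0, -0.1, -3.6],
  [-8, 0.4, 0.2, 0, -0.1, -3.6],
  [-8, 0.4, 0.2, 0, -0.1, -3.6],
  [-8, 0.4, 0.2, 0, -0.1, -3.6],
  [-8, 0.4, 0.2, 0, -0.1, -3.6],
])

```text
clock: 8.25
position: [0.5655, 0.045, 0.0889]
tool_rot: [3.138, -0.01, -0.036]
force: [1.9, 0.1, -1.9]
grip_width: 0.0257
```

Call:
arm_command([
  [-8, 0.4, 0.2, 0, -0.1, -3.8],
  [-8, 0.4, 0.2, 0, -0.1, -3.8],
  [-8, 0.4, 0.2, 0, -0.1, -3.8],
  [-8, 0.4, 0.2, 0, -0.1, -3.8],
  [-8, 0.4, 0.2, 0, -0.1, -3.8],
  [-8, 0.4, 0.2, 0, -0.1, -3.8],
])

```text
clock: 8.85
position: [0.5205, 0.037, 0.0897]
tool_rot: [3.135, -0.006, 0.379]
force: [2.4, 1.7, -1.8]
grip_width: 0.0254
```

```bash
python3 -c "
from h import *
plan(.110,112,.088)"
```

```text
t 8.85 pos [0.5205 0.037  0.0897] rpy [179.61  -0.33  21.71] r 0.1092 ang 111.68 F tool [ 2.8 -0.7  1.8] q7 0.43 grip 0.0254
shift mm [-0.6 -0.8  1.7] rot deg [ 0.39 -0.33 -0.29]
```

Call:
arm_command([
  [-6, 0.1, 0.4, 0.1, -0.1, -2.8],
  [-6, 0.1, 0.4, 0.1, -0.1, -2.8],
  [-6, 0.1, 0.4, 0.1, -0.1, -2.8],
  [-6, 0.1, 0.4, 0.1, -0.1, -2.8],
])

```text
clock: 9.25
position: [0.5005, 0.0264, 0.0898]
tool_rot: [3.139, -0.003, 0.584]
force: [3.2, 3.3, -1.3]
grip_width: 0.0256
```

Call:
arm_command([
  [-5, 0.1, 0.2, 0, 0, -2.2],
  [-5, 0.1, 0.2, 0, 0, -2.2],
])

```text
clock: 9.45
position: [0.4934, 0.021, 0.0901]
tool_rot: [3.138, -0.006, 0.664]
force: [2.8, 1.9, -2.2]
grip_width: 0.0258
```

```bash
python3 -c "
from h import *
plan(.110,126,.088)"
```

```text
t 9.45 pos [0.4934 0.021  0.0901] rpy [179.8   -0.33  38.07] r 0.1089 ang 128.26 F tool [3.4 0.2 2.2] q7 0.66 grip 0.0258
shift mm [ 4.3 -1.1  2.1] rot deg [ 0.2  -0.34  2.07]
```

Call:
arm_command([
  [-4, 0, 0.3, 0, 0, -1.8],
])

```text
clock: 9.55
position: [0.4906, 0.0187, 0.0901]
tool_rot: [3.137, -0.007, 0.698]
force: [2.8, 3.7, -2.0]
grip_width: 0.0256
```

Call:
arm_command([
  [-4, 0, 0.3, 0, 0, -1.8],
])

```text
clock: 9.65
position: [0.4883, 0.0165, 0.0901]
tool_rot: [3.136, -0.009, 0.731]
force: [10.3, 11.6, -3.2]
grip_width: 0.0254
```

Call:
arm_command([
  [-4, 0, 0.3, 0, 0, -1.8],
])

```text
clock: 9.75
position: [0.486, 0.0142, 0.0901]
tool_rot: [3.135, -0.01, 0.765]
force: [1.9, 3.3, 2.3]
grip_width: 0.0256
```

Run:
```python
from h import *
st(); f=grab("top"); save(f,"top2.png",(235,170,385,290),5)
hsv=cv2.cvtColor(f["color"],cv2.COLOR_RGB2HSV)
m=((hsv[...,0]<10)|(hsv[...,0]>170))&(hsv[...,1]>130); k=np.zeros_like(m);k[185:275,255:340]=1
n,l,s,ce=cv2.connectedComponentsWithStats((m&k).astype(np.uint8))
for i in range(1,n):
    if s[i,4]>25:
        d=onplane(f,*ce[i],.075)[:2]-C; print(ce[i].round(1),s[i,4],np.hypot(*d).round(4),np.degrees(np.arctan2(d[1],d[0])).round(1))
```

```text
t 9.75 pos [0.486  0.0142 0.0901] rpy [179.63  -0.58  43.84] r 0.1086 ang 133.53 F tool [ 3.7 -1.  -2.2] q7 0.75 grip 0.0256
[298.3 209.4] 201 0.0644 -2.4
[275.7 228.8] 201 0.0662 85.5
[317.9 232.4] 203 0.0623 -95.0
```

View pics/top2.png

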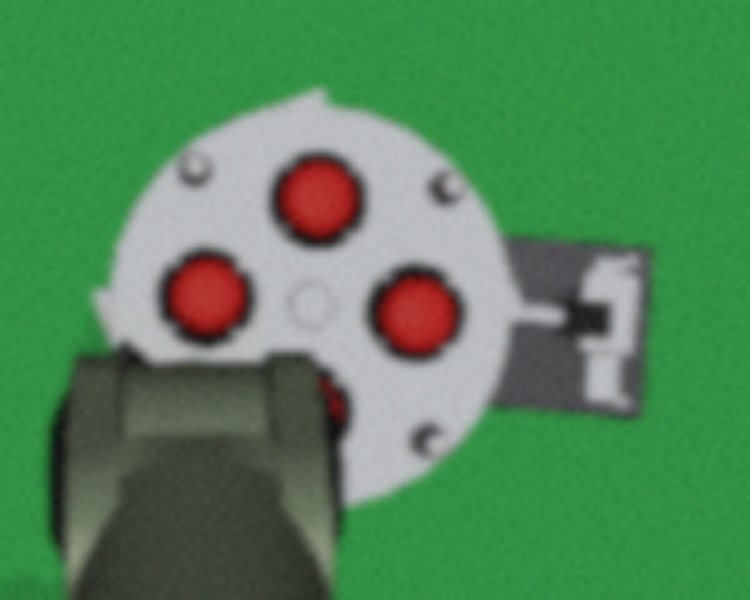

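The clip lamp is now at about 176°. In the crop the right-hand tooth's tip at (525,316) is still level with the pawl bar at y≈314, so it needs a few more degrees.

Call:
arm_command([
  [-4, 0, 0.3, 0, 0, -1.6],
])

```text
clock: 9.9
position: [0.4828, 0.0109, 0.0899]
tool_rot: [3.135, -0.01, 0.795]
force: [1.7, 2.7, 2.8]
grip_width: 0.0256
```

Call:
arm_command([
  [-4, 0, 0.3, 0, 0, -1.6],
])

```text
clock: 10.0
position: [0.4799, 0.0078, 0.0897]
tool_rot: [3.134, -0.01, 0.825]
force: [1.0, 2.4, 1.6]
grip_width: 0.0257
```

Call:
arm_command([
  [-4, -0.3, 0.3, 0, 0, -1.6],
])

```text
clock: 10.1
position: [0.4768, 0.0046, 0.0894]
tool_rot: [3.133, -0.009, 0.855]
force: [2.8, 0.8, 0.6]
grip_width: 0.026
```

```bash
cat >> h.py <<'E'
def lamps(name=None):
    s,R=st(); f=grab("top")
    if name: save(f,name,(295,200,385,280),8)
    hsv=cv2.cvtColor(f["color"],cv2.COLOR_RGB2HSV)
    m=((hsv[...,0]<10)|(hsv[...,0]>170))&(hsv[...,1]>130); k=np.zeros_like(m);k[185:275,255:340]=1
    n,l,st_,ce=cv2.connectedComponentsWithStats((m&k).astype(np.uint8))
    for i in range(1,n):
        if st_[i,4]>150:
            d=onplane(f,*ce[i],.075)[:2]-C; print(ce[i].round(1),st_[i,4],np.degrees(np.arctan2(d[1],d[0])).round(2))
E
python3 -c "
from h import *
lamps('top3.png')"
```

```text
t 10.1 pos [0.4768 0.0046 0.0894] rpy [179.53  -0.54  49.01] r 0.1087 ang 140.55 F tool [ 2.4  1.6 -0.6] q7 0.83 grip 0.026
[295.6 209.4] 200 4.91
[317.9 229.6] 202 -87.23
[275.8 231.5] 203 92.51
```

The push has fallen back to about 2.5 N and the clip lamp is at about 183°, so the pawl should have dropped. I'll reverse gently: cross the finger gap first, then use small steps.

Call:
arm_command([
  [4, -0.5, 0, 0, 0, 0.5],
  [4, -0.5, 0, 0, 0, 0.5],
  [2, -0.2, 0, 0, 0, 0.5],
])

```text
clock: 10.45
position: [0.4812, 0.0119, 0.089]
tool_rot: [3.135, -0.007, 0.827]
force: [-0.9, -0.4, -0.0]
grip_width: 0.0255
```

Call:
arm_command([
  [1.5, 0, 0.3, 0, 0, 0.6],
  [1.5, 0, 0.3, 0, 0, 0.6],
])

```text
clock: 10.65
position: [0.4833, 0.0145, 0.0883]
tool_rot: [3.136, -0.006, 0.804]
force: [-1.5, -2.7, 0.9]
grip_width: 0.0256
```

Call:
arm_command([
  [1.5, 0, 0.3, 0, 0, 0.6],
  [1.5, 0, 0.3, 0, 0, 0.6],
])

```text
clock: 10.85
position: [0.4853, 0.0166, 0.0875]
tool_rot: [3.136, -0.006, 0.781]
force: [-1.0, -1.4, 1.2]
grip_width: 0.0257
```

```bash
python3 -c "
from h import *
lamps('top4.png')"
```

```text
t 10.85 pos [0.4853 0.0166 0.0875] rpy [179.68  -0.32  44.76] r 0.1109 ang 132.95 F tool [-1.7  0.3 -1.2] q7 0.75 grip 0.0257
[296.2 209.4] 203 3.35
[275.7 230.9] 202 91.01
[317.9 230.4] 204 -89.45
```

View pics/top4.png

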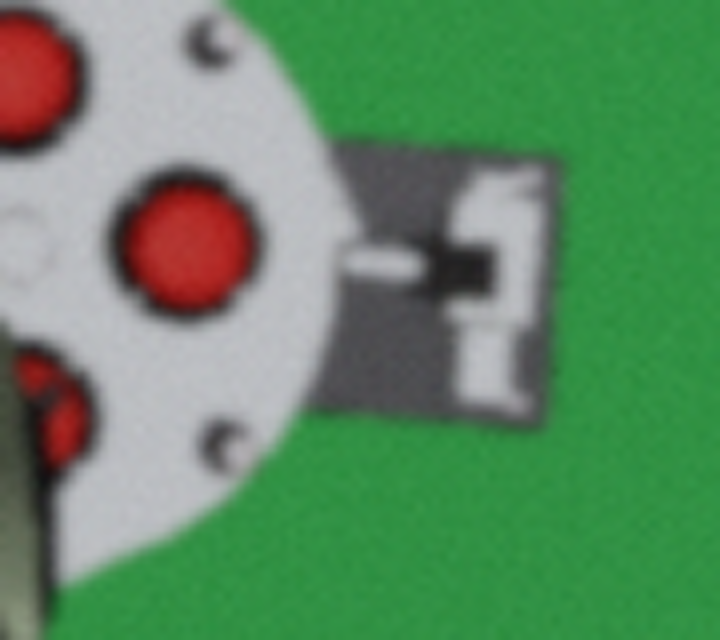

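The crop shows the tooth tip at (360,235), just above the pawl bar at (345–425,262), so the pawl is behind the tooth. The clip's black bar is visible on the front lamp at (50,395). I'll go on in 1 mm steps.

Call:
arm_command([
  [1.2, 0.1, 0.2, 0, 0, 0.5],
  [1.2, 0.1, 0, 0, 0, 0.4],
])

```text
clock: 11.1
position: [0.4871, 0.0184, 0.0872]
tool_rot: [3.136, -0.005, 0.764]
force: [-3.3, -2.6, 2.5]
grip_width: 0.0257
```

Call:
arm_command([
  [1.2, 0.1, 0, 0, 0, 0.4],
])

```text
clock: 11.2
position: [0.4876, 0.0188, 0.0871]
tool_rot: [3.137, -0.004, 0.756]
force: [-6.0, -6.6, 5.5]
grip_width: 0.0257
```

Call:
arm_command([
  [1.2, 0.1, 0, 0, 0, 0.4],
])

```text
clock: 11.3
position: [0.4878, 0.0189, 0.0871]
tool_rot: [3.138, -0.003, 0.748]
force: [-7.4, -7.3, 8.2]
grip_width: 0.0259
```

Call:
arm_command([
  [1.2, 0, -0.2, 0, 0, 0],
])

```text
clock: 11.4
position: [0.4879, 0.0189, 0.0872]
tool_rot: [3.138, -0.001, 0.746]
force: [-5.7, -7.5, 1.4]
grip_width: 0.0256
```

Call:
arm_command([
  [1.2, 0, -0.2, 0, 0, 0],
])

```text
clock: 11.5
position: [0.4879, 0.0189, 0.0871]
tool_rot: [3.139, 0.001, 0.745]
force: [-4.7, -7.1, 0.1]
grip_width: 0.0256
```

Call:
arm_command([
  [1.7, 0, -0.1, 0, 0, 0],
])

```text
clock: 11.6
position: [0.488, 0.0191, 0.087]
tool_rot: [3.14, 0.004, 0.744]
force: [-8.1, -8.0, 6.0]
grip_width: 0.0257
```

Call:
arm_command([
  [1.7, 0, 0, 0, 0, 0],
])

```text
clock: 11.7
position: [0.4881, 0.0191, 0.0868]
tool_rot: [3.14, 0.006, 0.743]
force: [-8.1, -8.9, 8.4]
grip_width: 0.0257
```

Call:
arm_command([
  [1.7, 0, -0.2, 0, 0, 0],
  [1.7, 0, -0.2, 0, 0, 0],
])

```text
clock: 11.9
position: [0.4881, 0.0191, 0.0868]
tool_rot: [-3.141, 0.012, 0.74]
force: [-8.2, -8.1, 3.8]
grip_width: 0.0256
```

Call:
arm_command([
  [1.8, 0, -0.1, 0, 0, 0],
  [1.8, 0, -0.1, 0, 0, 0],
])

```text
clock: 12.1
position: [0.4881, 0.0191, 0.0866]
tool_rot: [-3.139, 0.018, 0.737]
force: [-8.7, -9.0, 9.7]
grip_width: 0.0255
```

Call:
arm_command([
  [1.8, 0, -0.1, 0, 0, 0],
  [1.8, 0, -0.1, 0, 0, 0],
])

```text
clock: 12.3
position: [0.4882, 0.0191, 0.0865]
tool_rot: [-3.137, 0.024, 0.734]
force: [-9.1, -8.9, 8.7]
grip_width: 0.0256
```

Call:
arm_command([
  [1.8, 0, -0.1, 0, 0, 0],
  [-1, 0, 0, 0, 0, 0],
  [-3, 0, 0, 0, 0, 0],
  [-3, 0, 0, 0, 0, 0],
  [0, 0, 0, 0, 0, 0],
])

```text
clock: 12.8
position: [0.4829, 0.0141, 0.0867]
tool_rot: [-3.137, 0.027, 0.732]
force: [-0.7, -0.5, -0.6]
grip_width: 0.0254
```

```bash
python3 -c "
from h import *
lamps()"
```

```text
t 12.8 pos [0.4829 0.0141 0.0867] rpy [-179.71    1.52   41.93] r 0.1107 ang 134.76 F tool [-0.8 -0.1  0.6] q7 0.71 grip 0.0254
[296.8 209.4] 201 1.88
[275.8 230.5] 203 89.88
[318.  230.6] 202 -90.0
```

Call:
arm_command([
  [0, 0, 0, 0, 0, 0],
  [0, 0, 0, 0, 0, 0],
  [0, 0, -10, 0, -1, 0],
  [0, 0, -25, 0, 0, 0],
  [0, 0, -40, 0, 0, 0],
  [0, 0, -45, 0, 0, 0],
  [0, 0, -45, 0, 0, 0],
], grip=50)

```text
clock: 13.55
position: [0.4868, 0.0187, 0.2522]
tool_rot: [-3.132, 0.053, 0.733]
force: [1.2, -0.1, -0.3]
grip_width: 0.0428
```

Call:
arm_command([
  [-45, 0, 0, 0, 0, 0],
  [-45, 0, 0, 0, 0, 0],
  [-45, 0, 0, 0, 0, 0],
  [-45, 0, 0, 0, 0, 0],
])

```text
clock: 13.95
position: [0.3554, -0.1011, 0.2663]
tool_rot: [-3.138, 0.042, 0.74]
force: [0.5, -1.7, 0.6]
grip_width: 0.0428
```

Run:
```python
from h import *
lamps(); f=grab("side"); save(f,"side5.png",(150,160,400,400),3)
```

```text
t 13.95 pos [ 0.3554 -0.1011  0.2663] rpy [-179.81    2.4    42.41] r 0.2086 ang -169.88 F tool [-0.8  1.6 -0.5] q7 0.85 grip 0.0428
[296.7 209.4] 200 1.94
[275.8 230.4] 202 89.78
[318.1 230.7] 202 -90.25
[296.8 251.8] 184 178.02
```

View pics/side5.png

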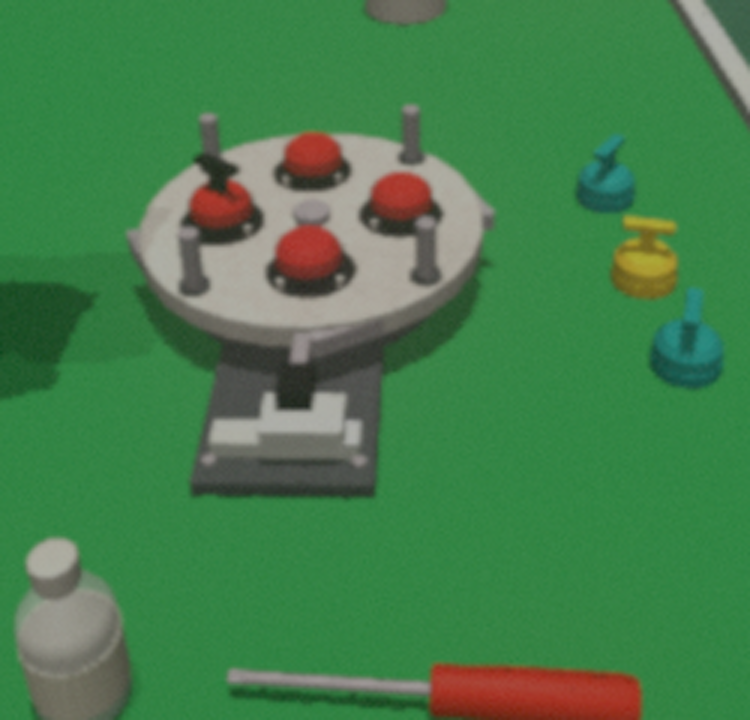

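The clip lamp stands upright at the front at (220,205), the tooth bears on the pawl at (300,345), and the bottle and screwdriver have not moved. I'll let the arm settle, then hand in.

Call:
arm_command([
  [0, 0, 0, 0, 0, 0],
  [0, 0, 0, 0, 0, 0],
  [0, 0, 0, 0, 0, 0],
])

```text
clock: 14.35
position: [0.354, -0.1027, 0.2669]
tool_rot: [-3.138, 0.041, 0.735]
force: [0.3, -0.1, 0.0]
grip_width: 0.0425
```

```bash
python3 -c "
from h import *
lamps(); print(bot.job_done())"
```

```text
t 14.35 pos [ 0.354  -0.1027  0.2669] rpy [-179.82    2.33   42.09] r 0.2103 ang -169.53 F tool [ 0.2  0.3 -0. ] q7 0.85 grip 0.0425
[296.7 209.4] 200 1.98
[275.8 230.5] 204 89.95
[318.  230.7] 200 -90.1
[296.7 251.8] 184 177.8
the job is handed in; nothing more can be done
None
```

I turned the carousel about 168° anticlockwise by one rim post until the pawl dropped behind the tooth. I then pressed the tooth back on the pawl with about 12 N for roughly 0.7 s. After that I let go, moved clear and handed the job in at 14.35 s; no verdict was reported.

- **Clip lamp:** The last images show it upright at 178–180°. I put the front at about 175°, so it sits roughly 3–6 mm off sideways against the 13 mm allowed. The two figures disagree by about 2° because the lamp's image centre and the other three lamps give different angles.
- **Pawl and rest:** The crop before the press shows the pawl behind the tooth. After release the lamp angles held steady and the force on the tool was near zero.
- **Force on the pawl:** I worked this out as about 9 N from the wrist force; it was not measured directly. A single reading of about 15–16 N appeared during the anticlockwise turn, just before the pawl dropped. The pressing itself stayed near 12–13 N.
- **Bystanders:** The bottle and screwdriver look unmoved by eye; I did not measure them. The film roll was not rechecked, but the arm only came near it early on, at about 0.25 m height.

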